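# Nest the blue parts pots

### The job

Put the set of three blue parts pots away as one nest where the widest one stands: first lower the middle-sized blue pot into the widest, and only then the narrow blue pot into the middle-sized one, so that each stands upright on the floor of the pot around it. Lower them in rather than dropping them from high up, do not push the widest pot about, and leave the orange pot and the other things on the worktop where they are.

Things in the scene. Friction and masses are not known exactly. Their poses are not given: they have to be found in the camera images.
- pot_large_mid (a point): The widest pot: blue plastic, round, open at the top, 92 mm across at the rim and 42 mm high, standing on the worktop, heavy (about 0.4 kg); the wall is 4 mm thick (84 mm clear inside at the rim, 81 mm at the floor) and the floor is 4 mm thick. The point is the pot's centre, half-way up (21 mm above its underside); z is the pot's axis, upward.
- pot_medium_mid (a point): The middle-sized pot: blue plastic, round, open at the top, 62 mm across at the rim (59 mm at the foot) and 52 mm high, about 80 g, standing on the worktop; the wall is 3 mm thick (56 mm clear inside at the rim, 53 mm at the floor) and the floor is 4 mm thick. The point is its centre, half-way up (26 mm above its underside); z is its axis, upward. Gripped across the outside near the rim; when it stands in the widest pot its rim is 14 mm higher than that pot's rim.
- pot_small_mid (a point): The narrow pot: blue plastic, round, open at the top, 36 mm across at the rim (33 mm at the foot) and 62 mm high, about 50 g, standing on the worktop; the wall is 2.5 mm thick. The point is its centre, half-way up (31 mm above its underside); z is its axis, upward. Gripped across the outside near the rim; when it stands in the middle-sized pot its rim is 14 mm higher than that pot's rim.
- pot_orange_mid (a point): An orange plastic pot of the same shape and size as the narrow blue one (36 mm across, 62 mm high), standing on the worktop; it belongs to another set and stays where it is. The point is its centre, half-way up (31 mm above its underside).
- battery: A green and tan block battery, 27 x 50 x 18 mm, lying on the worktop; stays where it is. Origin at the centre of its underside.
- loupe_black: A black watchmaker's loupe, 36 mm across and 34 mm high, standing on the worktop; stays where it is. Origin at the centre of its underside.
- objective_white: A white microscope objective with a yellow ring, 25 mm across and 45 mm high, standing on the worktop; stays where it is. Origin at the centre of its underside.
- balance_corner (a point): The corner, nearest the robot and the pots, of the ground taken by two tall glass-sided laboratory balances (fixed, always in the same place, up to 0.5 m high). From this point on the worktop they stand up to 0.35 m farther away from the robot and 0.5 m to its right; all pots stand to the left of it. An arm that starts on the right must pass between the balances and its own base, not across them.

How it is judged (in metres and radians):
On the way, in this order (a step that is already met when the one before it is completed fails the run):
1. the middle-sized pot stands upright on the floor of the widest and is let go, the narrow one not yet in it (horizontal distance between pot_medium_mid and pot_large_mid below 0.015 m and z of pot_medium_mid in the frame of pot_large_mid between 0 and 0.014 m and angle between pot_medium_mid's own z axis and vertical below 0.17 rad and contact force between the fingers and pot_medium below 0.1 N and horizontal distance between pot_small_mid and pot_medium_mid above 0.04 m), for 0.2 s.
2. the narrow pot stands upright on the floor of the middle-sized one, which is still in the widest (horizontal distance between pot_medium_mid and pot_large_mid below 0.015 m and z of pot_medium_mid in the frame of pot_large_mid between 0 and 0.014 m and angle between each of pot_medium_mid, pot_small_mid's own z axis and vertical below 0.17 rad and horizontal distance between pot_small_mid and pot_medium_mid below 0.014 m and z of pot_small_mid in the frame of pot_medium_mid between 0 and 0.014 m and contact force between the fingers and pot_small below 0.1 N), for 0.2 s.
At the end, for the whole second after the job is handed in: The middle-sized pot stands in the widest (axes within 15 mm, on its floor within 5 mm, upright within 10 degrees) and the narrow pot in the middle-sized one (axes within 14 mm, on its floor within 5 mm, upright within 10 degrees); the widest stands on the worktop, everything is at rest and let go (all of step 2 and linear speed of each of pot_medium, pot_small, pot_large below 0.02 m/s and contact force between the fingers and pot_medium below 0.1 N and angle between pot_large_mid's own z axis and vertical below 0.17 rad and height (world z) of pot_large_mid below 0.03 m); the robot touches nothing.
It fails at once if the widest pot is pushed more than 40 mm from its place (distance of pot_large_mid from where it was at the start of the episode above 0.04 m).
It fails at once if the orange pot or another bystander is moved more than 30 mm (distance of any of pot_orange_mid, battery, loupe_black, objective_white from where it was at the start of the episode above 0.03 m).
It fails at once if a pot is dropped from high above (it falls into the other at more than 1.1 m/s) ((horizontal distance between pot_medium_mid and pot_large_mid below 0.02 m and z of pot_medium_mid in the frame of pot_large_mid below 0.04 m and linear speed of pot_medium above 1.1 m/s) or (horizontal distance between pot_small_mid and pot_medium_mid below 0.02 m and z of pot_small_mid in the frame of pot_medium_mid below 0.04 m and linear speed of pot_small above 1.1 m/s)).
It also fails if it takes over 56 s, if anything falls off the work surface, if the arm or the gripper's body presses on something with over 40 N, if the wrist force passes 120 N, or if a joint passes its speed limit or range.

### The arm

A 7-joint arm with a two-finger parallel gripper is mounted at the origin on a cart in front of the work surface, level with it; the furniture and walls round the work are solid. World frame = base frame: x ahead of the robot, y to its left, z up, the work surface at z = 0. Lengths are in m, angles in degrees, forces in N, time in s.
With the tool pointing down it reaches from about 0.425 to 0.875 m from the base axis. Payload 4.7 kg.
Tool frame: the origin (TCP) lies at the very end of the fingers, on their centre line; the grasp point (between the pads) lies 19 mm behind it; z points along the fingers, x is the direction in which the jaws open and shut, and the axes are right-handed (so a half turn about z gives the same grasp; the last joint's range is limited). The gripper opens to 85 mm and grips with 20 to 120 N. Pads are 22 mm wide; open, the fingers measure 114 mm over their backs; the gripper's body (76 mm by 85 mm) begins 54 mm behind the grasp point. The pads swing forward as they close: fully open they stand 13 mm farther back than shut.
Start: joints at [77.183, 18.392, -4.016, 83.108, 1.295, 78.541, -3.26], TCP at [0.153, -0.632, 0.231] pointing down, gripper open.
Joint ranges: [-163.93, 163.93], [-17.29, 119.83], [-79.2, 71.16], [3.27, 140.29], [-89.18, 269.18], [5.43, 117.66], [-154.24, 154.24]. Speed limits (degrees/s): [147.25, 147.25, 180, 180, 180, 180, 180].

### API

Orientations are given as a 3x3 rotation matrix whose columns are the frame's x, y, z axes.
In Python, from rig import observe, optics, bot, models gives the robot as it stands. The module is installed in compiled form; this text tells all that it offers.
- The arm moves only by the tool drive_tool, never from a script. Its argument "motion" is text: rows parted by semicolons, each of 4 numbers parted by spaces: the shift along the tool's x, y, z in mm, then the turn about the tool's z in rad. A call has 1 to 5 rows; each row is the pose to reach, as a shift and turn from the pose measured when the call began, along the tool's axes at that moment; what a row does not reach only later rows make up. A row lasts 1/10 s, in which the tool goes at most 50 mm and 8.59 degrees, less where a joint would pass 70% of its speed; a pose out of reach is approached as far as the arm can. A call with a gripper value outside its range is refused whole. "grip" is the opening, from 0 (shut) to 1 (fully open), set as the call begins (left out, the last holds). The fingers move at their own pace and stop on an object; "squeeze" is the grip in N (left out, the last holds). Time passes only in rows, so rows that repeat a pose let the fingers close. It gives the time, the measured TCP pose, the force and the opening at its end, in the units of the state.
- observe(): the state, without advancing time (a new reading comes with each control period).
- optics.snapshot(name): name is "side" or "top"; returns the picture (480x640x3 uint8, red, green, blue); there is no depth.
- optics.camera_model(name): a dict with "mtx" (3x3 intrinsics, pixels), "k1" (the pictures are not rectified: a ray, as slopes to the right and down, at radius r is drawn at 1 + k1 r^2 times it, then the intrinsics apply), "camera_from_world" (4x4, takes a point from world to camera coordinates). Camera axes: x right, y up, looking along -z (the intrinsics and any distortion apply to the point x, -y, -z); pixel columns grow to the right and rows downward; lengths in m; the calibration is good to about 2 mm. A picture is of the moment at which its call begins. camera_model takes no time and is no camera call.
- bot.hand_in(): hands the job in, once; it reports no verdict.
Trained networks look in the newest picture that a camera, given by its name, has taken for a name from the list of things; names that differ only in an ending like _2 or _b are one class to them, and where a whole thing is asked for, a point or a joint stands for the part that bears it (a point fixed in the world has none). Each returns a list of dicts, best first, with "score" (0 to 1); they miss things now and then, are a little off and sometimes report something else, mostly with a low value. They report only what shows in the picture. A call takes as long as a camera call.
- models.outline_of(target, camera): "pixels" (480x640 bool, what is visible of it) and "extent" ([left, top, width, height] in pixels, round what is visible of it).
The state is a dict: "clock": time; "joint_pos": joint angles; "joint_vel": joint speeds; "joint_efforts": joint torques, N m; "tool_pos": TCP position; "orientation": TCP orientation; "ft_force": force on the tool from outside, world axes, zero at the start; "torque": the same for the moment, N m; "opening": finger opening in m.
Only numpy, scipy, OpenCV 4.12 (cv2) and the standard library are available. Lean on these libraries where they do the work, as an engineer would, in place of code of your own. Each camera call takes 0.05 s, during which the arm holds its last target. There are 200 camera calls.

## Working session

There is one attempt and no reset: what is moved stays moved. The work goes in short steps, Python scripts to look and compute and a tool call to move; the robot and the scene stay as the last step left them, time stands still between calls to the robot, and variables do not carry over. Pictures are saved under pics/ and viewed, about 8 in all and at most 12, crops included, and the job is handed in when it is done.

Besides the shell and the picture viewer there is one more tool, called as name(argument=value, ...) on one line, values as JSON. drive_tool: Moves the arm, as the interface text tells. Its arguments: {"type":"object","properties":{"motion":{"type":"string"},"grip":{"type":"number"},"squeeze":{"type":"number"}},"required":["motion"]}

```bash
mkdir -p pics
cat > h.py <<'E'
import numpy as np, cv2
from rig import observe, optics, bot, models
def ray(cam,u,v):
    c=optics.camera_model(cam);K=np.array(c["mtx"]);T=np.array(c["camera_from_world"])
    d=np.linalg.inv(K)@[u,v,1.];d=d[:2]/d[2];p=d.copy()
    for _ in range(30): p=d/(1+c["k1"]*(p@p))
    R=T[:3,:3];return -R.T@T[:3,3], R.T@np.array([p[0],-p[1],-1])
def onz(cam,u,v,z):
    o,d=ray(cam,u,v);return o+d*(z-o[2])/d[2]
def proj(cam,P):
    c=optics.camera_model(cam);K=np.array(c["mtx"]);T=np.array(c["camera_from_world"])
    q=np.atleast_2d(P)@T[:3,:3].T+T[:3,3];s=np.c_[q[:,0],-q[:,1]]/-q[:,2:]
    s=s*(1+c["k1"]*(s**2).sum(1,keepdims=True));return s@K[:2,:2].T+K[:2,2]
E
python3 - <<'E'
from h import *
s=observe();print(s["clock"],s["tool_pos"],s["orientation"],s["opening"],s["joint_pos"])
for c in("top","side"):
    cv2.imwrite(f"pics/{c}0.png",optics.snapshot(c)[:,:,::-1]);m=optics.camera_model(c);print(c,m["mtx"],m["k1"],ray(c,320,240))
    for n in("pot_large_mid","pot_medium_mid","pot_small_mid","pot_orange_mid"):
        print(n,[(round(r["score"],2),r["extent"],onz(c,r["extent"][0]+r["extent"][2]/2,r["extent"][1]+r["extent"][3]/2,.03).round(3)) for r in models.outline_of(n,c)])
print(observe()["clock"])
E
```

```text
0.0 [ 0.15291743 -0.6311953   0.23020552] [[ 2.35532556e-01 -9.71866299e-01 -5.57575418e-04]
 [-9.71864531e-01 -2.35533193e-01  1.85698028e-03]
 [-1.93606408e-03  1.04508458e-04 -9.99998120e-01]] 0.08544469265523806 [77.18405091 18.43963315 -4.01449152 83.1761962   1.2948556  78.54033148
 -3.26166267]
top [[479.54514643   0.         316.82250132]
 [  0.         479.54514643 241.37567655]
 [  0.           0.           1.        ]] 0.001130031648379101 (array([0.49699578, 0.00103656, 0.9261981 ]), array([ 0.0678931 ,  0.03186591, -0.99720972]))
pot_large_mid [(0.93, [200.1, 277.7, 50.7, 50.1], array([0.445, 0.21 , 0.03 ]))]
pot_medium_mid [(0.85, [327.0, 282.7, 34.0, 37.0], array([ 0.443, -0.012,  0.03 ]))]
pot_small_mid [(0.64, [212.2, 196.5, 26.4, 22.2], array([0.625, 0.208, 0.03 ]))]
pot_orange_mid [(0.59, [307.5, 194.8, 21.1, 23.2], array([0.622, 0.032, 0.03 ]))]
side [[618.0519827    0.         319.2003327 ]
 [  0.         618.0519827  229.83069433]
 [  0.           0.           1.        ]] -0.007502247357358088 (array([-0.32766496,  0.6581629 ,  0.53239551]), array([ 0.74089719, -0.52923338, -0.41383063]))
pot_large_mid [(0.7, [240.0, 277.4, 53.2, 48.9], array([0.429, 0.225, 0.03 ]))]
pot_medium_mid [(0.8, [353.8, 242.3, 39.7, 38.6], array([ 0.435, -0.006,  0.03 ]))]
pot_small_mid [(0.91, [210.7, 239.4, 20.8, 36.5], array([0.62 , 0.208, 0.03 ]))]
pot_orange_mid [(0.8, [293.5, 212.5, 18.5, 41.5], array([0.62 , 0.024, 0.03 ]))]
0.5
```

View pics/top0.png

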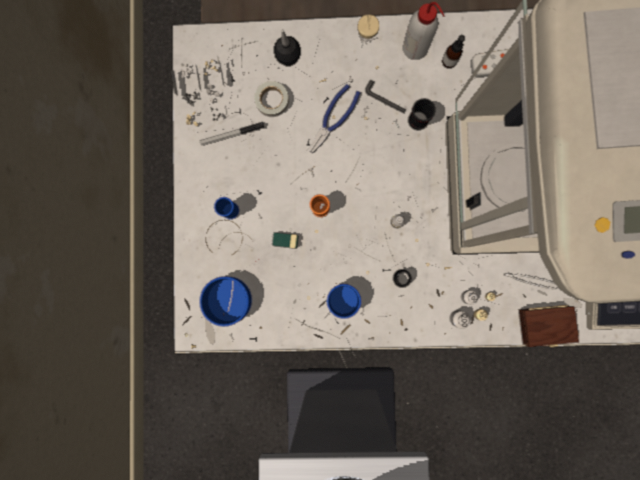

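View pics/side0.png

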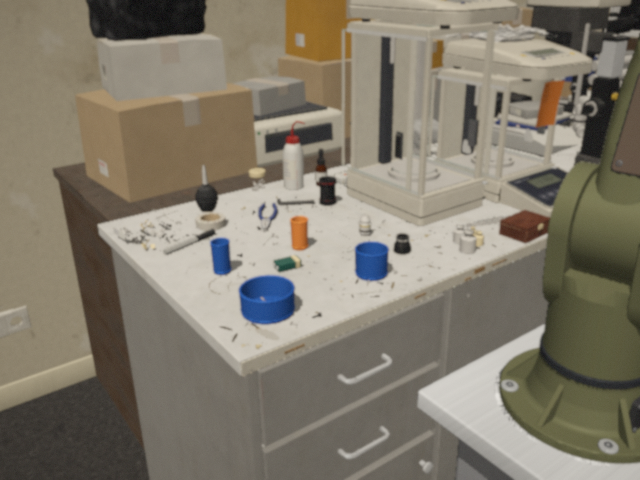

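The top picture shows the large pot at (226,301), medium at (344,300), small at (227,207) and orange at (319,205). The side picture shows the same layout, with the nearest balance foot at about (422,220). Next I'll refine these with colour silhouettes.

```bash
cat >> h.py <<'E'
from scipy.optimize import least_squares
POTS=dict(large=(.046,.0445,.042),medium=(.031,.0295,.052),small=(.018,.0165,.062))
a=np.linspace(0,2*np.pi,73)
def ext(cam,name,x,y,z0=0):
    rt,rf,h=POTS[name]
    P=np.vstack([np.c_[x+r*np.cos(a),y+r*np.sin(a),0*a+z] for r,z in((rt,z0+h),(rf,z0))])
    q=proj(cam,P);return np.r_[q.min(0),q.max(0)]
def blue(img):
    h=cv2.cvtColor(img,cv2.COLOR_RGB2HSV);m=cv2.inRange(h,(100,150,50),(125,255,255))
    n,_,st,_=cv2.connectedComponentsWithStats(m);return [s[:5] for s in st[1:] if s[4]>150]
def fit(obs,name,x0,z0=0):
    f=lambda p:np.concatenate([ext(c,name,p[0],p[1],z0)-o for c,o in obs.items()])
    r=least_squares(f,x0);return r.x,r.fun
def delta(target,R=None):
    s=observe();return np.array(s["orientation"]).T@(np.array(target)-s["tool_pos"])*1000
E
python3 - <<'E'
from h import *
g=dict(large=(.445,.21),medium=(.443,-.012),small=(.625,.208))
B={}
for c in("top","side"):
    B[c]=blue(cv2.imread(f"pics/{c}0.png")[:,:,::-1].copy());print(c,[list(map(int,b)) for b in B[c]])
for n,p in g.items():
    obs={}
    for c in B:
        e=ext(c,n,*p);k=min(B[c],key=lambda b:np.abs(np.r_[b[:2],b[:2]+b[2:4]]-e).sum());obs[c]=np.r_[k[:2],k[:2]+k[2:4]]-.5
    for o in(obs,{"top":obs["top"]},{"side":obs["side"]}):
        x,r=fit(o,n,p);print(n,list(o),x.round(4),r.round(1))
print("balance",onz("side",422,220,0).round(3),onz("top",452,250,.0).round(3),onz("side",505,200,0.02).round(3),onz("side",517,208,0.02).round(3),onz("top",590,325,0.05).round(3),onz("top",525,345,0.02).round(3))
E
```

```text
top [[216, 198, 19, 20, 198], [201, 277, 50, 48, 1592], [328, 284, 33, 33, 813]]
side [[212, 239, 18, 35, 499], [356, 243, 31, 37, 993], [240, 277, 54, 46, 2068]]
large ['top', 'side'] [0.4508 0.2107] [-1.6 -1.3  0.9  0.8 -0.7 -2.   1.5  1.5]
large ['top'] [0.4504 0.21  ] [-1.2 -1.   1.3  1. ]
large ['side'] [0.4513 0.2111] [-1.1 -2.   1.1  1.5]
medium ['top', 'side'] [ 0.4472 -0.0106] [-1.2 -1.1  0.1  0.4 -0.9 -1.8  2.2  1.1]
medium ['top'] [ 0.4466 -0.0116] [-0.6 -0.7  0.6  0.7]
medium ['side'] [ 0.4476 -0.0094] [-1.6 -1.7  1.6  1.3]
small ['top', 'side'] [0.6234 0.206 ] [-3.  -1.3  3.6  1.2 -1.7 -1.3  1.6  1.7]
small ['top'] [0.6232 0.2064] [-3.2 -1.2  3.4  1.3]
small ['side'] [0.6247 0.2052] [-1.6 -1.7  1.7  1.3]
balance [ 0.574 -0.266  0.   ] [ 0.534 -0.221  0.   ] [ 0.509 -0.467  0.02 ] [ 0.46  -0.447  0.02 ] [ 0.392 -0.445  0.05 ] [ 0.355 -0.342  0.02 ]
```

drive_tool(motion="-45 0 0 0; -90 0 0 0; -135 0 0 0; -170 0 0 0; -190 0 0 0", grip=1, squeeze=30)

```text
clock: 1.0
tool_pos: [0.1077, -0.4447, 0.2315]
orientation: [[0.236, -0.972, -0.0], [-0.972, -0.236, -0.0], [0.0, 0.0, -1.0]]
ft_force: [0.2, -0.7, 0.5]
opening: 0.085
```

drive_tool(motion="-8 -48 0 0; -22 -97 0 0; -42 -143 0 0; -62 -190 0 0; -87 -232 0 0")

```text
clock: 1.5
tool_pos: [0.3136, -0.305, 0.2318]
orientation: [[0.235, -0.972, 0.001], [-0.972, -0.235, -0.001], [0.001, -0.0, -1.0]]
ft_force: [0.5, 0.3, 0.3]
opening: 0.0855
```

drive_tool(motion="-27 -38 0 0; -60 -72 0 0; -93 -106 0 0; -132 -136 0 0; -172 -161 0 0")

```text
clock: 2.0
tool_pos: [0.4306, -0.0979, 0.232]
orientation: [[0.236, -0.972, 0.002], [-0.972, -0.236, -0.002], [0.002, -0.001, -1.0]]
ft_force: [0.9, -0.2, -0.5]
opening: 0.0853
```

Run:
```python
from h import *
print(delta((.447,-.0105,.12)),observe()["joint_pos"])
```

```text
[-81.29234787 -36.40432855 111.92312137] [ 53.26448617  -7.59616655 -39.96109467 109.65637179  -4.94292161
  76.09737603 -61.62387636]
```

drive_tool(motion="-27 -12 20 0; -54 -24 50 0; -81 -36 80 0; -81 -36 112 0; -81 -36 112 0")

```text
clock: 2.5
tool_pos: [0.4435, -0.0098, 0.1168]
orientation: [[0.238, -0.971, -0.005], [-0.971, -0.238, -0.0], [-0.001, 0.005, -1.0]]
ft_force: [-0.2, -0.4, 0.9]
opening: 0.0852
```

Run:
```python
from h import *
print(delta((.447,-.0105,.12)),observe()["joint_pos"],observe()["tool_pos"])
im=optics.snapshot("top");im2=optics.snapshot("side")
cv2.imwrite("pics/a.png",np.hstack([cv2.resize(im[200:400,240:440],(400,400)),cv2.resize(im2[130:330,280:480],(400,400))])[:,:,::-1])
```

```text
[ 1.51535832 -3.18162318 -3.22010681] [ 47.7128771    0.64455968 -49.42643093 117.52805687   0.55155782
  62.33905172 -78.17393518] [ 0.44353282 -0.0097875   0.11679702]
```

View pics/a.png

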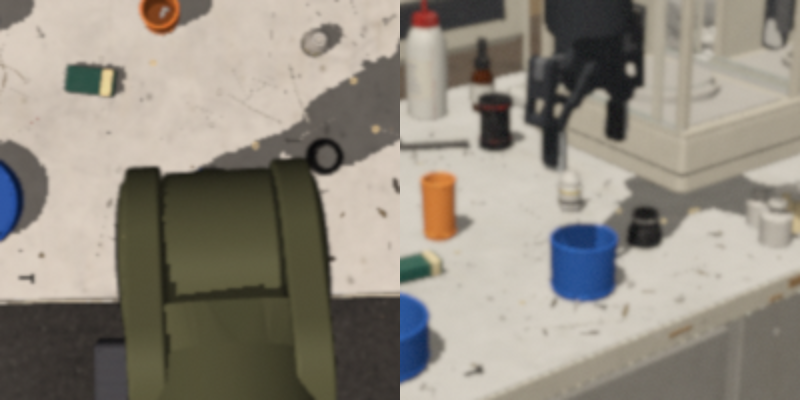

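The crop shows the open jaws straddling the medium pot symmetrically: fingers at (552,160) and (616,135), pot at (583,260). I'll go down.

drive_tool(motion="2 -3 20 0; 2 -3 45 0; 2 -3 65 0; 2 -3 80 0; 2 -3 80 0")

```text
clock: 3.1
tool_pos: [0.4501, -0.0138, 0.0405]
orientation: [[0.233, -0.972, 0.001], [-0.972, -0.233, -0.001], [0.002, -0.0, -1.0]]
ft_force: [-0.9, -0.7, 0.2]
opening: 0.0856
```

drive_tool(motion="0 0 0 0; 0 0 0 0; 0 0 0 0; 0 0 0 0; 0 0 0 0", grip=0.6, squeeze=30)

```text
clock: 3.6
tool_pos: [0.4518, -0.0144, 0.0429]
orientation: [[0.233, -0.973, 0.003], [-0.973, -0.233, -0.003], [0.004, -0.002, -1.0]]
ft_force: [-3.1, 0.4, 10.3]
opening: 0.0604
```

Run:
```python
from h import *
print(delta((.447,-.0105,.036)),observe()["joint_pos"],observe()["tool_pos"],observe()["opening"])
```

```text
[-4.91502176  3.73204073  6.92063618] [ 45.14486693   9.51264409 -49.03275489 120.77235389   9.22697537
  53.14432634 -85.58705797] [ 0.4517508  -0.01438883  0.04294893] 0.06036985799498159
```

drive_tool(motion="0 0 0 0; 0 0 0 0; 0 0 0 0; -3 2 4 0; -5 4 8 0", grip=1)

```text
clock: 4.1
tool_pos: [0.4464, -0.0103, 0.0346]
orientation: [[0.233, -0.973, 0.003], [-0.973, -0.233, -0.003], [0.004, -0.002, -1.0]]
ft_force: [0.3, -0.1, -0.8]
opening: 0.0853
```

Run:
```python
from h import *
print(delta((.447,-.0105,.036)),observe()["tool_pos"],observe()["opening"])
im2=optics.snapshot("side")
print(blue(im2))
cv2.imwrite("pics/b.png",cv2.resize(im2[180:300,300:460],(800,600),interpolation=2)[:,:,::-1])
```

```text
[ 0.38010786 -0.58065916 -1.44711112] [ 0.44635111 -0.01027019  0.0345502 ] 0.08529226502976854
[array([212, 239,  18,  35, 497], dtype=int32), array([359, 241,  31,  37, 934], dtype=int32), array([ 240,  277,   53,   46, 2063], dtype=int32)]
```

View pics/b.png

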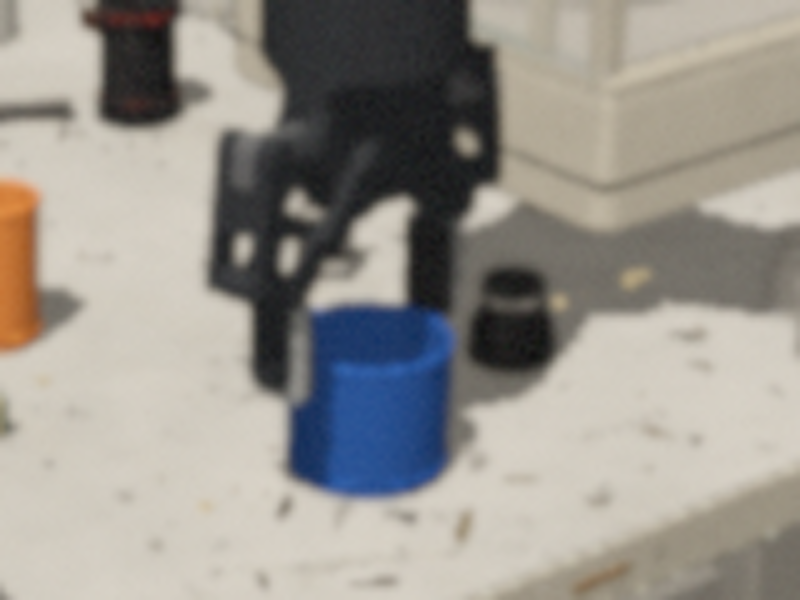

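Run:
```python
from h import *
for z in(.03,.035,.04,.045,.05): print(z,proj("side",[[.4365,.0312,z],[.433,.045,z]]).round(1).tolist())
o=np.r_[359,241,390,278]-.5
print(fit({"side":o},"medium",(.447,-.01)))
```

```text
0.03 [[357.4, 267.0], [352.5, 269.9]]
0.035 [[357.4, 264.5], [352.6, 267.3]]
0.04 [[357.4, 262.0], [352.6, 264.8]]
0.045 [[357.4, 259.5], [352.6, 262.3]]
0.05 [[357.5, 256.9], [352.6, 259.7]]
(array([ 0.4505072, -0.0190613]), array([-1.47281127, -1.52078749,  1.46190998,  1.13633183]))
```

drive_tool(motion="4 -2 0 0; 4 -2 0 0; 4 -2 0 0")

```text
clock: 4.45
tool_pos: [0.4482, -0.0135, 0.0337]
orientation: [[0.233, -0.973, 0.001], [-0.973, -0.233, -0.003], [0.003, -0.0, -1.0]]
ft_force: [-0.5, -0.2, 0.2]
opening: 0.0854
```

drive_tool(motion="0 0 0 0; 0 0 0 0; 0 0 0 0; 0 0 0 0; 0 0 0 0", grip=0.6, squeeze=30)

```text
clock: 4.95
tool_pos: [0.4485, -0.0136, 0.0344]
orientation: [[0.233, -0.973, 0.001], [-0.973, -0.233, -0.003], [0.004, -0.0, -1.0]]
ft_force: [-1.3, -0.2, 7.0]
opening: 0.0608
```

Run:
```python
from h import *
im2=optics.snapshot("side")
b=blue(im2);print(b)
k=b[1];print(fit({"side":np.r_[k[:2],k[:2]+k[2:4]]-.5},"medium",(.447,-.01)))
cv2.imwrite("pics/c.png",cv2.resize(im2[180:300,300:460],(800,600),interpolation=2)[:,:,::-1])
```

```text
[array([212, 239,  18,  35, 495], dtype=int32), array([358, 241,  31,  38, 840], dtype=int32), array([ 240,  277,   53,   46, 2064], dtype=int32)]
(array([ 0.44991678, -0.01616001]), array([-1.50032646, -1.02778105,  1.49018647,  0.71452403]))
```

View pics/c.png

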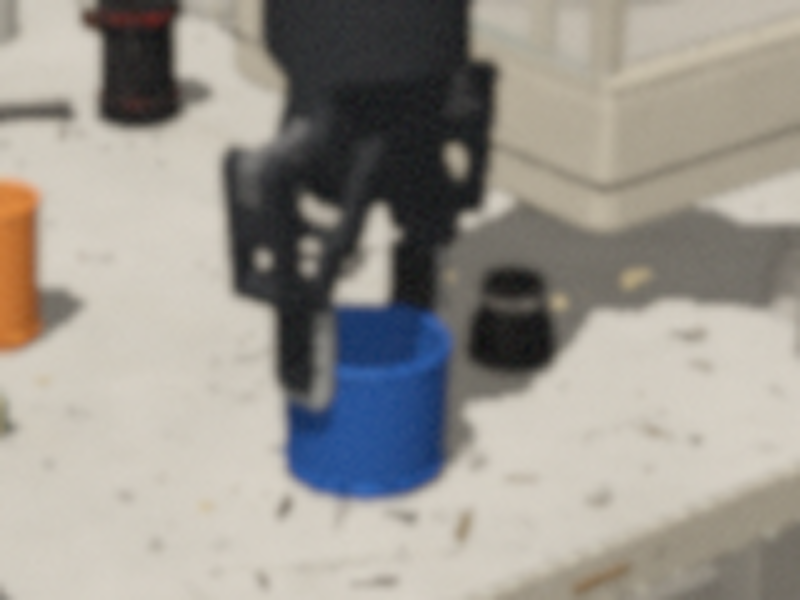

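Run:
```python
from h import *
for z in(.032,.037,.042,.047,.052): print(z,((proj("side",[[.4414,.016,z],[.439,.025,z]])-[300,180])*5).round(0).tolist())
```

```text
0.032 [[311.0, 414.0], [296.0, 423.0]]
0.037 [[311.0, 401.0], [296.0, 410.0]]
0.042 [[311.0, 389.0], [296.0, 398.0]]
0.047 [[312.0, 376.0], [296.0, 385.0]]
0.052 [[312.0, 364.0], [296.0, 373.0]]
```

The picture shows the left finger tip at (315,405), about 15 mm below the pot's rim, which is a good grip. I'll lift and move over the large pot.

drive_tool(motion="0 0 -15 0; 0 0 -40 0; 0 0 -65 0; 0 0 -90 0; 0 0 -90 0")

```text
clock: 5.5
tool_pos: [0.4508, -0.0134, 0.1274]
orientation: [[0.233, -0.973, 0.007], [-0.973, -0.233, -0.005], [0.007, -0.006, -1.0]]
ft_force: [-0.6, 0.4, -1.5]
opening: 0.0609
```

drive_tool(motion="-35 -9 0 0; -75 -18 0 0; -115 -28 0 0; -155 -38 0 0; -190 -46 0 0")

```text
clock: 6.0
tool_pos: [0.4505, 0.1839, 0.1256]
orientation: [[0.233, -0.972, 0.007], [-0.972, -0.233, -0.005], [0.007, -0.005, -1.0]]
ft_force: [0.9, -0.5, 0.2]
opening: 0.0612
```

Run:
```python
from h import *
s=observe();print(delta((.4495,.213,.125)),s["joint_pos"],s["tool_pos"],s["opening"])
```

```text
[-28.54160622  -5.77439918   0.43140266] [  32.16007957    9.00341153  -61.05363483  111.83681094    9.27683573
   63.8953382  -109.19292651] [0.45053661 0.18390149 0.12559622] 0.06122806024718862
```

drive_tool(motion="-15 -3 0 0; -28 -6 0 0; -28 -6 0 0; -28 -6 0 0")

```text
clock: 6.4
tool_pos: [0.4494, 0.212, 0.1247]
orientation: [[0.234, -0.972, 0.005], [-0.972, -0.234, -0.006], [0.007, -0.004, -1.0]]
ft_force: [0.3, -0.3, -1.2]
opening: 0.0613
```

Run:
```python
from h import *
s=observe();print(s["tool_pos"],s["joint_pos"])
for c in("side","top"):
    im=optics.snapshot(c);b=blue(im);print(c,[list(map(int,k)) for k in b])
    cv2.imwrite(f"pics/d{c}.png",cv2.resize(im[190:350,170:330],(400,400),interpolation=2)[:,:,::-1])
print(ext("side","medium",.451,.211,.091),ext("side","large",.451,.211))
cv2.imwrite("pics/d.png",np.hstack([cv2.imread("pics/dside.png"),cv2.imread("pics/dtop.png")]))
```

```text
[0.44935999 0.21201157 0.12465004] [  28.33172415   11.38194131  -61.33487809  110.50597367   11.56684124
   64.37070248 -114.05283847]
side [[248, 225, 36, 44, 1228], [212, 239, 18, 35, 496], [240, 277, 54, 46, 2059]]
top [[216, 198, 22, 20, 323], [204, 277, 47, 48, 1036]]
[243.84160308 223.57513395 283.5498495  269.16695528] [238.5459352  274.53968789 294.72283674 324.02329986]
```

View pics/d.png

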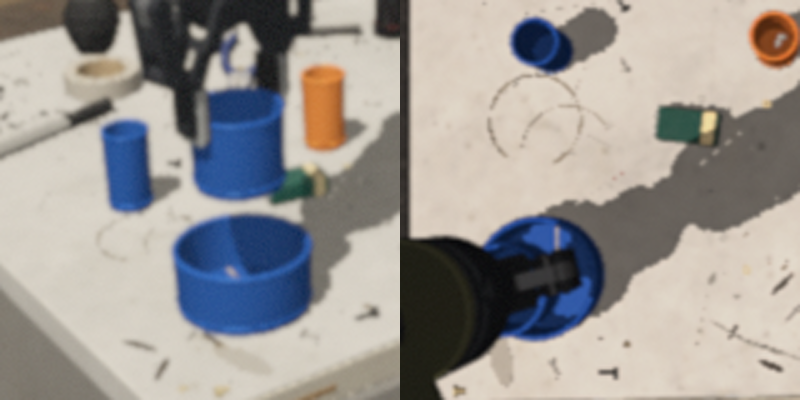

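The medium pot hangs upright over the large pot, at (240,145) left panel above (243,265), and within about 3 mm of centre. I'll lower it.

drive_tool(motion="-2 -1 20 0; -2 -1 40 0; -2 -1 55 0; -2 -1 68 0; -2 -1 75 0")

```text
clock: 7.0
tool_pos: [0.4505, 0.2121, 0.0488]
orientation: [[0.231, -0.973, 0.005], [-0.973, -0.231, -0.007], [0.008, -0.003, -1.0]]
ft_force: [0.2, -0.2, -0.7]
opening: 0.0609
```

Run:
```python
from h import *
s=observe();print(delta((.4504,.214,.043)),s["tool_pos"],s["ft_force"],s["opening"])
c="side";im=optics.snapshot(c);b=blue(im);print(c,[list(map(int,k)) for k in b])
```

```text
[-1.87259265 -0.35551217  5.75978338] [0.45045994 0.21213554 0.04877307] [ 0.17833782 -0.2015329  -0.73508389] 0.06092701347010959
side [[212, 239, 18, 35, 469], [240, 267, 54, 56, 2192]]
```

drive_tool(motion="-1 0 3 0; -2 0 6 0; -2 0 6 0")

```text
clock: 7.35
tool_pos: [0.4496, 0.2143, 0.0423]
orientation: [[0.232, -0.973, 0.004], [-0.973, -0.232, -0.007], [0.007, -0.002, -1.0]]
ft_force: [-1.1, -0.2, -1.3]
opening: 0.0611
```

drive_tool(motion="0 0 0 0; 0 0 0 0; 0 0 0 0; 0 0 0 0; 0 0 0 0", grip=0.9)

```text
clock: 7.85
tool_pos: [0.4497, 0.2143, 0.0424]
orientation: [[0.231, -0.973, 0.004], [-0.973, -0.231, -0.007], [0.008, -0.003, -1.0]]
ft_force: [0.3, 0.0, -0.5]
opening: 0.0771
```

drive_tool(motion="0 0 -15 0; 0 0 -40 0; 0 0 -75 0; 0 0 -110 0; 0 0 -120 0")

```text
clock: 8.35
tool_pos: [0.4511, 0.2168, 0.1669]
orientation: [[0.232, -0.973, 0.011], [-0.973, -0.232, -0.005], [0.008, -0.009, -1.0]]
ft_force: [0.8, -0.1, -0.2]
opening: 0.0767
```

Run:
```python
from h import *
s=observe();print(delta((.624,.206,.16)),s["tool_pos"],s["joint_pos"],s["opening"])
c="side";im=optics.snapshot(c);b=blue(im);print(c,[list(map(int,k)) for k in b])
print(ext("side","medium",.451,.211,.004),ext("side","large",.451,.211))
cv2.imwrite("pics/e.png",cv2.resize(im[180:340,170:370],(750,600),interpolation=2)[:,:,::-1])
```

```text
[  50.54735946 -165.58085929    8.80331111] [0.45112493 0.21677623 0.16690198] [  30.51884861    8.22152971  -63.02158033  107.48669166    8.50019747
   68.6255741  -111.91224328] 0.07667900455874095
side [[212, 239, 18, 35, 498], [240, 275, 54, 48, 2161]]
[247.23142276 271.28852787 285.52540674 316.94231928] [238.5459352  274.53968789 294.72283674 324.02329986]
```

View pics/e.png

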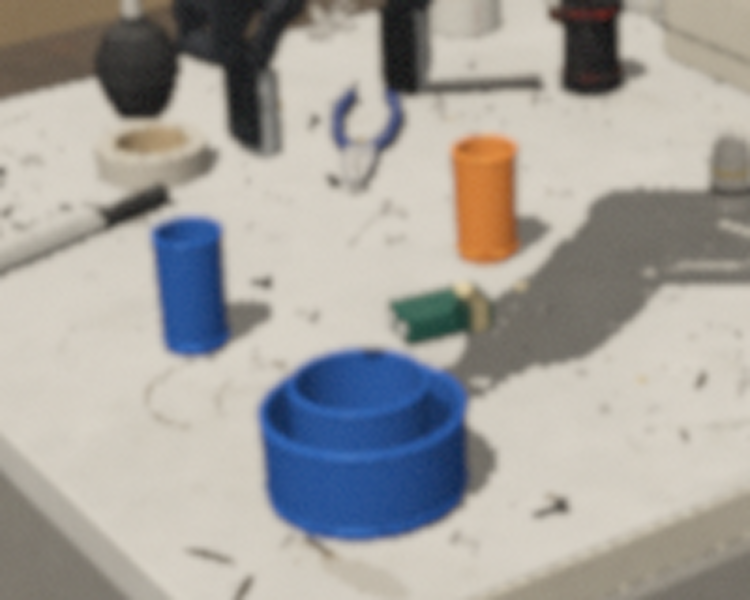

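The medium pot sits upright in the large one, medium rim at (360,383) and large rim at (365,410) in the crop. Next is the small pot.

drive_tool(motion="11 -35 0 0; 22 -75 0 0; 35 -115 0 0; 46 -150 0 0; 51 -166 0 0", grip=0.9)

```text
clock: 8.9
tool_pos: [0.6271, 0.2036, 0.1665]
orientation: [[0.229, -0.973, 0.009], [-0.973, -0.229, -0.006], [0.008, -0.007, -1.0]]
ft_force: [1.2, -0.4, 0.0]
opening: 0.077
```

Run:
```python
from h import *
s=observe();print(delta((.624,.206,.049)),s["tool_pos"],s["joint_pos"])
for x,y in((.451,.211),(.454,.211),(.451,.214)):
  q=(proj("side",np.c_[x+.031*np.cos(a),y+.031*np.sin(a),0*a+.056])-[170,180])*3.75;print(q.min(0),q.max(0))
  q=(proj("side",np.c_[x+.046*np.cos(a),y+.046*np.sin(a),0*a+.042])-[170,180])*3.75;print(' L',q.min(0),q.max(0))
```

```text
[ -4.01195642   3.28479503 117.44800918] [0.62707185 0.20355893 0.16649692] [  18.32193441   30.97078549  -53.93989712   85.42050035   25.93308855
   76.30720517 -114.55060763]
[289.61783536 342.33197951] [432.29573477 409.70125383]
 L [257.04725702 354.52382959] [467.71063776 456.38277511]
[286.18337829 339.8894076 ] [428.55472044 406.96407611]
 L [253.6995034  352.10007473] [463.91255291 453.51556293]
[283.58479469 344.21123401] [426.50469662 411.79892614]
 L [250.98889184 356.38704339] [462.00778488 458.57445817]
```

drive_tool(motion="-2 2 25 0; -4 3 55 0; -4 3 80 0; -4 3 100 0; -4 3 112 0")

```text
clock: 9.4
tool_pos: [0.6226, 0.2054, 0.0514]
orientation: [[0.229, -0.973, 0.005], [-0.973, -0.229, -0.007], [0.008, -0.003, -1.0]]
ft_force: [-0.2, -0.1, 0.3]
opening: 0.0772
```

Run:
```python
from h import *
s=observe();print(delta((.624,.206,.049)),s["tool_pos"],s["ft_force"])
im=optics.snapshot("side");im2=optics.snapshot("top");print([list(map(int,k)) for k in blue(im)],[list(map(int,k)) for k in blue(im2)])
cv2.imwrite("pics/f.png",np.hstack([cv2.resize(im[190:290,160:260],(400,400),interpolation=2),cv2.resize(im2[240:340,170:270],(400,400),interpolation=2)])[:,:,::-1])
for x,y in((.451,.211),(.447,.213)):
  for r,z in((.031,.056),(.046,.042)):
    q=(proj("top",np.c_[x+r*np.cos(a),y+r*np.sin(a),0*a+z])-[170,240])*4;print(x,r,q.min(0)+[400,0],q.max(0)+[400,0])
```

```text
[-0.32216895 -1.5283452   2.43598803] [0.62257457 0.20535358 0.05143392] [-0.21883899 -0.08142652  0.30801765]
[[212, 240, 18, 34, 491], [240, 274, 54, 49, 2157]] []
0.451 0.031 [538.64347071 173.77417055] [673.72366079 310.80838988]
0.451 0.046 [514.85236324 140.62430526] [712.16705053 340.75331114]
0.447 0.031 [534.38978462 182.68602864] [669.48736908 319.7912211 ]
0.447 0.046 [510.66325946 149.37953646] [708.00295028 349.61055402]
```

View pics/f.png

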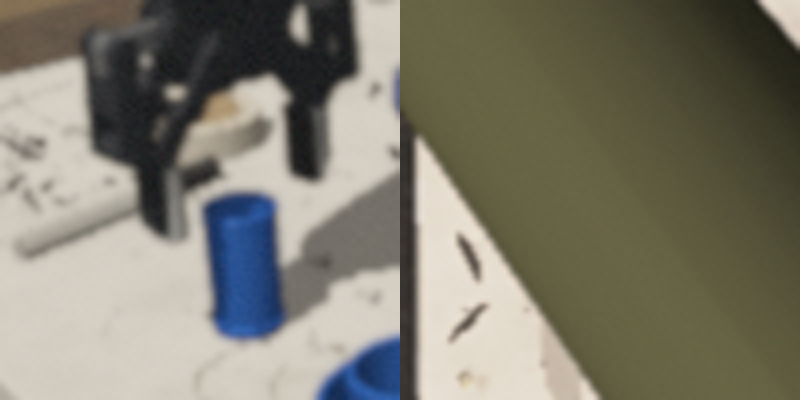

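The jaws straddle the small pot centrally: fingers at (170,225) and (315,170), pot at (242,265). I'll close.

drive_tool(motion="0 -1 2 0; 0 -1 2 0; 0 -1 2 0; 0 -1 2 0; 0 -1 2 0", grip=0.3, squeeze=25)

```text
clock: 10.0
tool_pos: [0.6244, 0.2059, 0.0511]
orientation: [[0.229, -0.973, 0.007], [-0.973, -0.229, -0.007], [0.008, -0.005, -1.0]]
ft_force: [-0.9, -0.6, 4.6]
opening: 0.0337
```

drive_tool(motion="0 0 0 0; 0 0 0 0; 0 0 0 0")

```text
clock: 10.3
tool_pos: [0.6244, 0.2058, 0.0511]
orientation: [[0.229, -0.973, 0.007], [-0.973, -0.229, -0.007], [0.008, -0.005, -1.0]]
ft_force: [0.6, -0.3, 1.3]
opening: 0.0334
```

drive_tool(motion="0 0 -15 0; 0 0 -40 0; 0 0 -70 0; 0 0 -100 0; 0 0 -100 0")

```text
clock: 10.8
tool_pos: [0.626, 0.2084, 0.157]
orientation: [[0.229, -0.973, 0.014], [-0.973, -0.229, -0.004], [0.007, -0.013, -1.0]]
ft_force: [0.3, 0.2, -0.3]
opening: 0.0331
```

Run:
```python
from h import *
s=observe();print(delta((.4495,.2135,.15)),s["tool_pos"],s["opening"],s["joint_pos"])
print([list(map(int,k)) for k in blue(optics.snapshot("side"))],[list(map(int,k)) for k in blue(optics.snapshot("top"))])
```

```text
[-45.49133769 170.66341736   4.46630283] [0.62596446 0.20837933 0.15703443] 0.03313762326140686 [  18.01899063   31.22908744  -53.87692489   86.29741546   26.34266637
   75.0292627  -115.25805128]
[[205, 184, 18, 38, 527], [240, 274, 54, 49, 2158]] [[206, 198, 19, 13, 160]]
```

drive_tool(motion="-10 38 0 0; -20 76 0 0; -31 115 0 0; -41 154 0 0; -45 171 0 0")

```text
clock: 11.4
tool_pos: [0.4426, 0.2112, 0.1489]
orientation: [[0.231, -0.973, 0.004], [-0.973, -0.231, -0.01], [0.01, -0.002, -1.0]]
ft_force: [0.0, -0.2, 0.3]
opening: 0.0337
```

drive_tool(motion="0 0 10 0; 0 0 15 0; 0 0 15 0")

```text
clock: 11.7
tool_pos: [0.4429, 0.2102, 0.1325]
orientation: [[0.23, -0.973, 0.002], [-0.973, -0.23, -0.009], [0.009, 0.0, -1.0]]
ft_force: [0.1, 0.7, -1.2]
opening: 0.0332
```

Run:
```python
from h import *
s=observe();T=s["tool_pos"];print(T,s["opening"])
im=optics.snapshot("side");b=[list(map(int,k)) for k in blue(im)];print(b,[list(map(int,k)) for k in blue(optics.snapshot("top"))])
for p in((T[0],T[1]),(T[0]+.005,T[1]),(T[0],T[1]+.005)): print(ext("side","small",*p,T[2]-.051).round(1))
cv2.imwrite("pics/g.png",cv2.resize(im[200:340,200:340],(600,600),interpolation=2)[:,:,::-1])
```

```text
[0.44285383 0.21024225 0.13253702] 0.03319099966353679
[[240, 228, 54, 95, 2845]] [[202, 277, 49, 48, 1148]]
[255.2 227.9 278.8 272.5]
[253.5 226.9 277.2 271.3]
[252.4 228.7 276.2 273.4]
```

View pics/g.png

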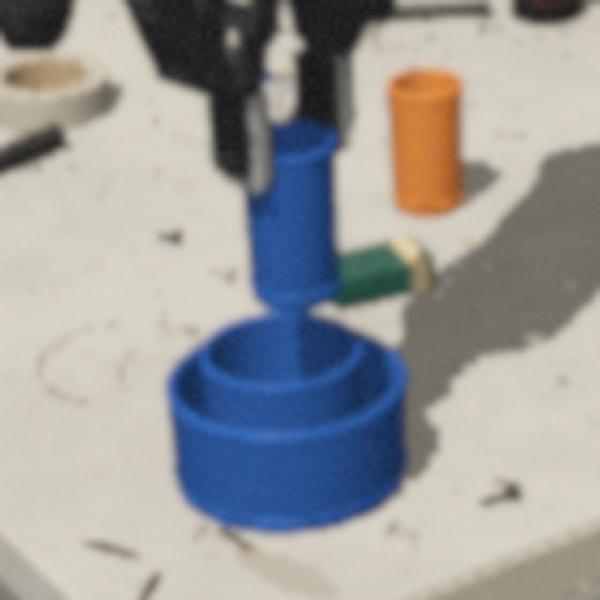

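The small pot hangs upright at (297,215), a little right of the medium rim's centre at (284,353). After allowing for height, it needs to move about 5.5 mm in +x and 6 mm in +y.

drive_tool(motion="-3 -4 0 0; -5 -7 5 0; -5 -7 12 0; -5 -7 18 0; -5 -7 18 0")

```text
clock: 12.3
tool_pos: [0.4482, 0.2171, 0.1142]
orientation: [[0.231, -0.973, 0.0], [-0.973, -0.231, -0.009], [0.008, 0.002, -1.0]]
ft_force: [-0.7, 0.2, -0.1]
opening: 0.0335
```

Run:
```python
from h import *
s=observe();T=s["tool_pos"];print(T,s["ft_force"],delta((.4484,.2162,.0585)))
im=optics.snapshot("side")
cv2.imwrite("pics/i.png",cv2.resize(im[200:340,200:340],(600,600),interpolation=2)[:,:,::-1])
```

```text
[0.44816143 0.21706418 0.1141984 ] [-0.74790236  0.16096013 -0.09665949] [ 0.4293717  -0.11941959 55.70383229]
```

View pics/i.png

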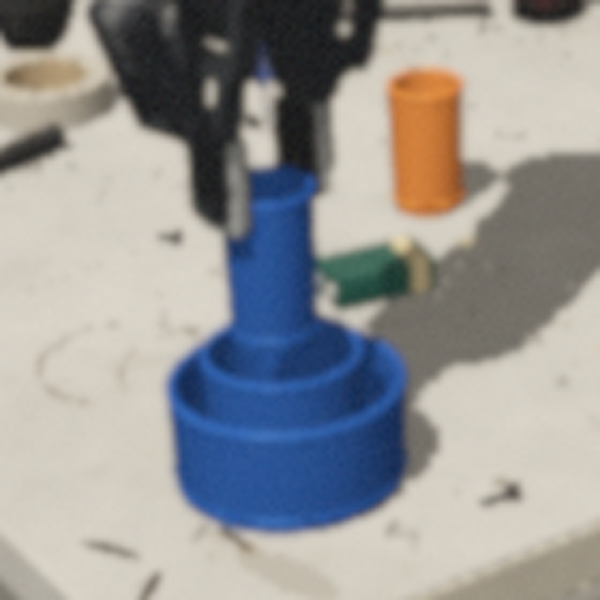

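The foot is about 11 crop pixels left of the rim centre, (273,335) against (284,353). I'll correct about 3 mm and lower.

drive_tool(motion="2 2 0 0; 2 2 8 0; 2 2 18 0; 2 2 28 0; 2 2 36 0")

```text
clock: 12.85
tool_pos: [0.4465, 0.2142, 0.0775]
orientation: [[0.231, -0.973, 0.0], [-0.973, -0.231, -0.009], [0.008, 0.002, -1.0]]
ft_force: [-1.0, 0.6, -0.7]
opening: 0.0338
```

Run:
```python
from h import *
s=observe();print(s["tool_pos"],s["ft_force"],delta((.4465,.2145,.060)));print(blue(optics.snapshot("side")))
```

```text
[0.44654987 0.2142073  0.07746875] [-1.01502477  0.56381605 -0.66211943] [-0.44294265 -0.05220438 17.46557885]
[array([ 240,  260,   54,   63, 2335], dtype=int32)]
```

No contact forces, and the large pot hasn't moved. I'll finish lowering.

drive_tool(motion="0 0 5 0; 0 0 10 0; 0 0 15 0; 0 0 17 0; 0 0 17 0")

```text
clock: 13.4
tool_pos: [0.4459, 0.2139, 0.0595]
orientation: [[0.231, -0.973, -0.002], [-0.973, -0.231, -0.009], [0.008, 0.004, -1.0]]
ft_force: [-0.2, 0.3, -0.0]
opening: 0.0337
```

drive_tool(motion="0 0 0 0; 0 0 0 0; 0 0 0 0; 0 0 0 0; 0 0 0 0", grip=0.75)

```text
clock: 13.9
tool_pos: [0.4459, 0.2138, 0.0595]
orientation: [[0.231, -0.973, -0.001], [-0.973, -0.231, -0.009], [0.008, 0.003, -1.0]]
ft_force: [-0.3, 0.2, 0.1]
opening: 0.0645
```

drive_tool(motion="0 0 -10 0; 0 0 -30 0; 0 0 -60 0; 0 0 -95 0; 0 0 -130 0")

```text
clock: 14.4
tool_pos: [0.4458, 0.2153, 0.1913]
orientation: [[0.232, -0.973, -0.001], [-0.973, -0.232, -0.009], [0.008, 0.003, -1.0]]
ft_force: [0.9, 0.1, 0.2]
opening: 0.064
```

Run:
```python
from h import *
s=observe();print(s["tool_pos"],s["ft_force"])
im=optics.snapshot("side");print(blue(im));print(ext("side","small",.447,.212,.008),ext("side","large",.451,.211))
cv2.imwrite("pics/j.png",cv2.resize(im[200:340,200:340],(600,600),interpolation=2)[:,:,::-1])
```

```text
[0.44577294 0.2153371  0.19129412] [0.89768394 0.13784821 0.166102  ]
[array([ 240,  271,   54,   52, 2221], dtype=int32)]
[255.47508819 268.40773018 278.40951109 311.86415358] [238.5459352  274.53968789 294.72283674 324.02329986]
```

View pics/j.png

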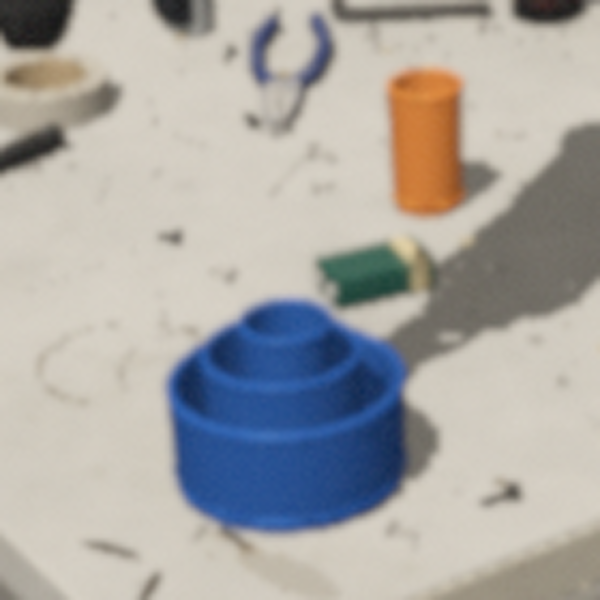

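All three rims are nested and level: small at (288,320), medium at (284,353), large at (288,395). The gripper is clear.

drive_tool(motion="0 0 0 0; 0 0 0 0; 0 0 0 0; 0 0 0 0; 0 0 0 0")

```text
clock: 14.95
tool_pos: [0.4481, 0.2173, 0.1959]
orientation: [[0.233, -0.973, 0.005], [-0.972, -0.233, -0.007], [0.008, -0.003, -1.0]]
ft_force: [0.6, -0.1, 0.2]
opening: 0.0641
```

```bash
python3 -c "
from h import *
print(blue(optics.snapshot('side')));print(bot.hand_in(),observe()['clock'])"
```

```text
[array([ 240,  271,   54,   52, 2215], dtype=int32)]
the job is handed in; nothing more can be done
the job is handed in; nothing more can be done
```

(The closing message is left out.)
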